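# Lock the crank through the sliding dust shutter

### The job

Lock the engine's crank: take the red locking pin out of the tool stand and put its foot through the hole in the engine's brass shutter while the shutter is still parked. Pressing only gently, use the pin to slide the shutter along, its foot rubbing on the flywheel underneath, until the pin drops into the hidden locking hole, then leave it upright and fully home with its collar down on the shutter. Do not ram or force the pin, and leave everything else on the bench alone.

Things in the scene. Friction and masses are not known exactly. Their poses are not given: they have to be found in the camera images.
- lock_pin: locking pin, upright in one of the stand's three holes, 110 g. Origin: centre of the tip of its foot, z up along the pin. Steel shaft 10 mm in diameter from z = 0 to 26 mm (the first 2 mm taper from 7 mm across), round collar 24 mm across from 26 to 31 mm, then a square red grip 20 x 20 mm (flats face the pin's x and y) from 31 to 77 mm
- pin_grip (a point): middle of the locking pin's red grip, on its axis, 54 mm above the tip of its foot
- engine: engine, fixed on the bench, side cover up; body 230 (x) x 310 (y) mm with round ends, finned barrel out to x = +205 mm, shaft boss to +y. Origin on the bench under the body's middle. Top 115 mm above the bench; flat caps over the shutter's ends (beyond 60 mm either way along y) reach 120 mm. The brass shutter slides along engine +y between two grey rails, over the flywheel
- flywheel_face (a point): point on the flywheel's flat steel face at engine x = y = 0, 107 mm above the bench, 8 mm under the shutter's top; axes as the engine's. The flywheel does not move. Its one locking hole, 13 mm long in y, 15 mm wide in x, over 20 mm deep, lies at engine x = 0; its y is not measured and the shutter hides it: it is met at a shutter travel somewhere between 0.028 and 0.064 m
- shutter (a joint): travel of the brass shutter along engine +y, 0 to 0.070 m; parked at 0 to 0.010 at the start; light friction of about 1.2 N, stays where it is left. Plate 56 mm wide, 6 mm thick, top 115 mm above the bench, with one through hole 13 mm in diameter (1.5 mm chamfer) at engine x = 0, y = -35 mm + travel
- shutter_bore (a point): centre of the shutter's hole at the level of the shutter's top; moves with the shutter; its axes are the engine's. A pin whose foot rubs on the flywheel face has its tip 8 mm below this point; fully home with the collar on the shutter its tip is 26 mm below it
- stand: wooden tool stand fixed on the bench, 240 (x) x 55 (y) x 45 mm high, origin at the centre of its underside; three holes 14.5 mm across at x = -80, 0, +80 mm hold the locking pin, the drift and the scraper, each hanging by its collar on the stand's top, in any order
- drift: bystander: hand drift standing in the tool stand, same steel shaft and collar as the locking pin but a round black grip 18 mm across and 65 mm high
- scraper: bystander: hand tool standing in the tool stand, same steel shaft and collar but a yellow ball grip 28 mm across
- spark_plug: bystander: spark plug lying on the bench, 62 mm long, steel with a white ceramic end
- piston: bystander: aluminium piston 60 mm across, 48 mm high, standing on the bench; origin at the centre of its underside
- wrench: bystander: steel wrench 180 mm long lying on the bench
- bearing: bystander: steel ring 52 mm across, 14 mm high, lying on the bench
- grease_jar: bystander: blue jar 70 mm across, 85 mm high, yellow cap, standing on the bench

How it is judged:
By the outcome, as a careful person would: the job done as asked, in the order asked, and still so for the second after the job is handed in, with the robot touching nothing.
It also fails if it takes over 64 s, if anything falls off the work surface, if the arm or the gripper's body presses on something with over 40 N, if the wrist force passes 120 N, or if a joint passes its speed limit or range.

### The arm

A 6-joint arm with a two-finger parallel gripper is mounted at the origin on the work surface. World frame = base frame: x ahead of the robot, y to its left, z up, the work surface at z = 0. Lengths are in m, angles in rad, forces in N, time in s.
With the tool pointing down it reaches from about 0.3 to 0.775 m from the base axis. Payload 14.6 kg.
Tool frame: the origin (TCP) lies on the front face of the gripper's body, between the roots of the fingers; the fingertips stand 97 mm ahead of it and the grasp point (between the pads) lies 78 mm ahead of it; z points along the fingers, y is the direction in which the jaws open and shut (so a half turn about z gives the same grasp; the last joint's range is limited). The gripper opens to 94 mm and grips with 3 to 60 N. Pads are 16 mm wide; open, the fingers measure 119 mm over their backs; the gripper's body (75 mm by 177 mm) begins 78 mm behind the grasp point.
Start: joints at [1.082, 0.3, 1.521, -0, 1.321, -0.067], TCP at [0.225, 0.502, 0.303] pointing down, gripper open.
Joint ranges: [-3.03, 3.03], [-0.79, 2.21], [0.23, 2.52], [-1.04, 4.18], [0, 3.07], [-2.55, 2.55]. Speed limits (rad/s): [2.22, 2.22, 2.57, 3.14, 3.14, 3.14].

### API

Orientations are given as [roll, pitch, yaw] about the fixed x, y, z axes, in that order (R = Rz(yaw) Ry(pitch) Rx(roll)).
In Python, from station import ctrl gives the robot as it stands. The module is installed in compiled form; this text tells all that it offers.
- The arm moves only by the shell command python3 -m pendant 'ROWS' [FORCE]. ROWS is JSON, a list of rows, each an object of numbers: "rx", "ry", "rz": the turn, a rotation vector about the tool's x, y, z each as a share of 4 degrees, from -1 to 1; "tx", "ty", "tz": the shift along the tool's x, y, z each as a share of 0.04 m, from -1 to 1; "grip": the gripper command: -1 is fully open, 1 is shut, values between are in proportion. A call has 1 to 8 rows; each row shifts and turns the pose as measured when the row begins, along the tool's axes as they then stand; what a row does not reach is not made up. A row lasts 1/12 s, in which the tool goes at most 41.7 mm and 7.16 degrees, less where a joint would pass 70% of its speed; a pose out of reach is approached as far as the arm can. A call with a number of a shift or a turn outside -1 to 1 is refused whole. A call with a gripper value outside its range is refused whole. The fingers move at their own pace and stop on an object; FORCE is the grip in N (left out, the last holds). Time passes only in rows, so rows that do not move let the fingers close. It gives the time, the measured TCP pose, the force and the opening at its end, in the units of the state.
- ctrl.get_obs(): the state, without advancing time (a new reading comes with each control period).
- ctrl.camera(name): name is "side" or "top"; returns a dict with "pixels" (420x560x3 uint8, blue, green, red), "fx", "fy", "cx", "cy" (pixels), "world_from_camera" (4x4, takes a point from camera to world coordinates). Camera axes: x right, y up, looking along -z (the intrinsics and any distortion apply to the point x, -y, -z); pixel columns grow to the right and rows downward; lengths in m; the calibration is good to about 2 mm. A picture is of the moment at which its call begins. There is no depth.
- ctrl.hand_in(): hands the job in, once; it reports no verdict.
The state is a dict: "time_s": time; "qpos": joint angles; "joint_vel": joint speeds; "tau": joint torques, N m; "ee_pos": TCP position; "eef_rot": TCP orientation; "force": force on the tool from outside, world axes, zero at the start; "moment": the same for the moment, N m; "grip_width": finger opening in m.
Only numpy, scipy, OpenCV 4.12 (cv2) and the standard library are available. Lean on these libraries where they do the work, as an engineer would, in place of code of your own. Each camera call takes 0.05 s, during which the arm holds its last target.

## Working session

There is one attempt and no reset: what is moved stays moved. The work goes in short steps, Python scripts to look and compute and a shell command to move; the robot and the scene stay as the last step left them, time stands still between calls to the robot, and variables do not carry over. Pictures are saved under pics/ and viewed, and the job is handed in when it is done.

```bash
mkdir -p pics
python3 - <<'E'
from station import ctrl
import cv2,numpy as np
print(ctrl.get_obs())
for n in("top","side"):
    c=ctrl.camera(n); cv2.imwrite(f"pics/{n}0.png",c["pixels"]); print(n,{k:(np.round(v,4).tolist() if k!="pixels" else 0) for k,v in c.items()})
E
```

```text
{'time_s': 0.0, 'qpos': array([ 1.08241858e+00,  3.00483306e-01,  1.52160026e+00, -3.31653965e-06,
        1.32070936e+00, -6.66050725e-02]), 'joint_vel': array([ 0.0010741 , -0.00043067,  0.00125116, -0.00063633, -0.00100119,
       -0.0006007 ]), 'tau': array([ 1.01253620e-03, -5.31807768e+01, -3.52741277e+01,  7.08496361e-02,
        2.42885237e-02, -3.87166165e-05]), 'ee_pos': array([0.22508976, 0.50165852, 0.30207146]), 'eef_rot': array([-3.14039483e+00, -7.66797140e-05,  2.71982076e+00]), 'force': array([ 1.00040074,  0.20913276, -0.93606721]), 'moment': array([-0.01532427, -0.03834159,  0.02769428]), 'grip_width': 0.09409854956148252}
top {'pixels': 0, 'fx': 436.3454, 'fy': 436.3454, 'cx': 283.5299, 'cy': 203.0771, 'world_from_camera': [[-0.0865, 0.973, -0.2139, 0.3024], [-0.9962, -0.0852, 0.0152, 0.0138], [-0.0034, 0.2144, 0.9767, 1.188], [0.0, 0.0, 0.0, 1.0]]}
side {'pixels': 0, 'fx': 472.0532, 'fy': 472.0532, 'cx': 272.2715, 'cy': 214.0494, 'world_from_camera': [[0.9932, 0.0603, -0.0996, 0.4099], [-0.1163, 0.5475, -0.8286, -1.1749], [0.0045, 0.8346, 0.5508, 0.8795], [0.0, 0.0, 0.0, 1.0]]}
```

View pics/top0.png

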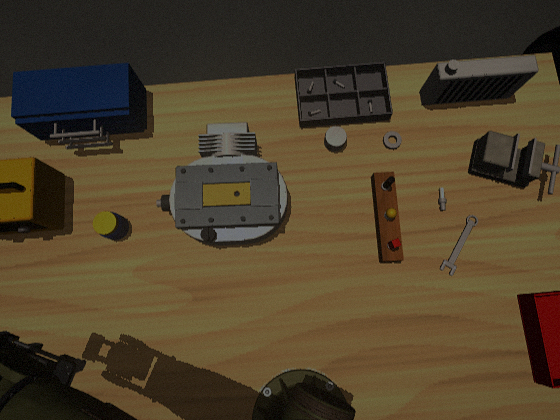

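View pics/side0.png

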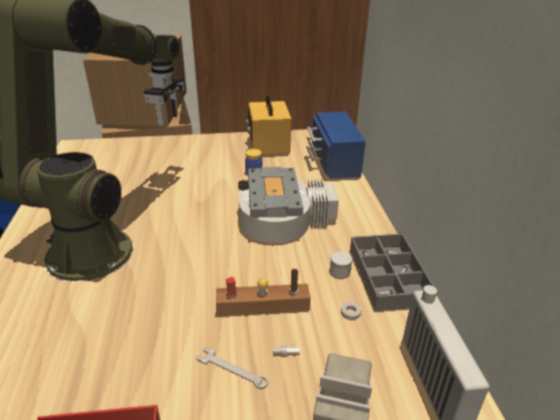

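The top view shows the red pin at about (395,244), the brass shutter around (228,194) with its hole near (237,194), and the boss on the left (+y). The side view shows the red grip at about (231,287). I'll zoom in and measure.

```bash
cat > h.py <<'E'
import cv2,numpy as np
from station import ctrl
def ray(c,u,v):
    T=c["world_from_camera"]; d=np.array([(u-c["cx"])/c["fx"],-(v-c["cy"])/c["fy"],-1.]); d=T[:3,:3]@d
    return T[:3,3],d/np.linalg.norm(d)
def plane(c,u,v,z):
    o,d=ray(c,u,v); return o+d*(z-o[2])/d[2]
def tri(c1,p1,c2,p2):
    A=np.zeros((3,3));b=np.zeros(3); R=[]
    for c,p in((c1,p1),(c2,p2)):
        o,d=ray(c,*p);P=np.eye(3)-np.outer(d,d);A+=P;b+=P@o;R.append((o,d))
    X=np.linalg.solve(A,b); return X,[np.linalg.norm((np.eye(3)-np.outer(d,d))@(X-o)) for o,d in R]
def proj(c,X):
    T=c["world_from_camera"]; q=T[:3,:3].T@(np.array(X)-T[:3,3]); return np.array([c["cx"]+c["fx"]*q[0]/-q[2],c["cy"]-c["fy"]*q[1]/-q[2]])
def crop(c,n,x0,y0,w,h,s,g=1.):
    im=c["pixels"][y0:y0+h,x0:x0+w]; im=np.clip(im*g,0,255).astype(np.uint8)
    cv2.imwrite(f"pics/{n}.png",cv2.resize(im,None,fx=s,fy=s,interpolation=cv2.INTER_CUBIC))
E
python3 - <<'E'
from h import *
t=ctrl.camera("top");s=ctrl.camera("side")
np.save("c0.npy",[t,s],allow_pickle=True)
crop(t,"te",150,115,150,135,5,1.6);crop(t,"ts",360,160,60,110,5,1.6)
crop(s,"se",225,155,120,90,6);crop(s,"ss",205,255,120,65,6)
E
```

```text
(no output)
```

View pics/te.png

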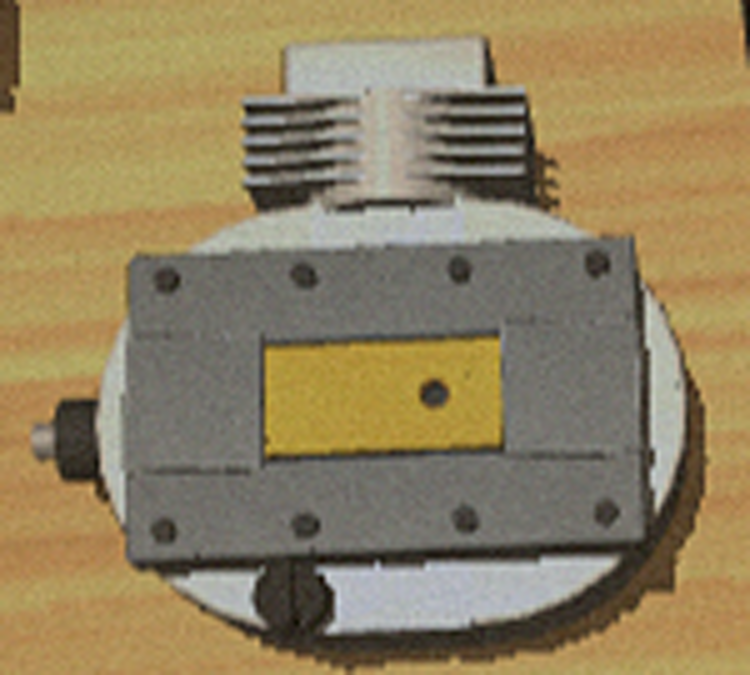

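View pics/ts.png

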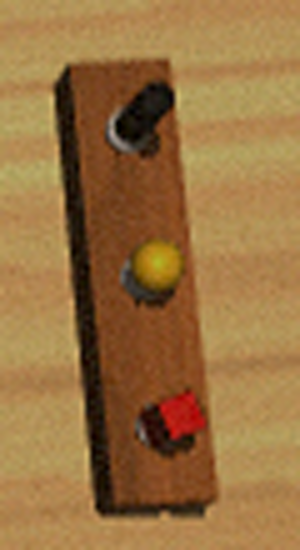

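View pics/se.png

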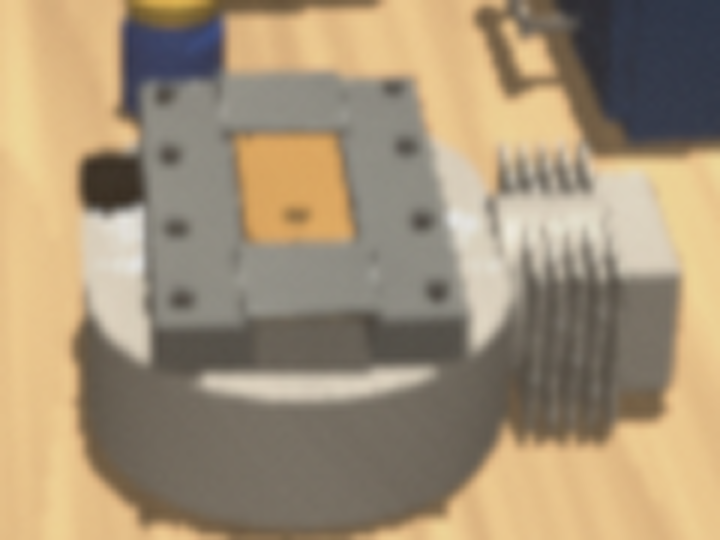

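View pics/ss.png

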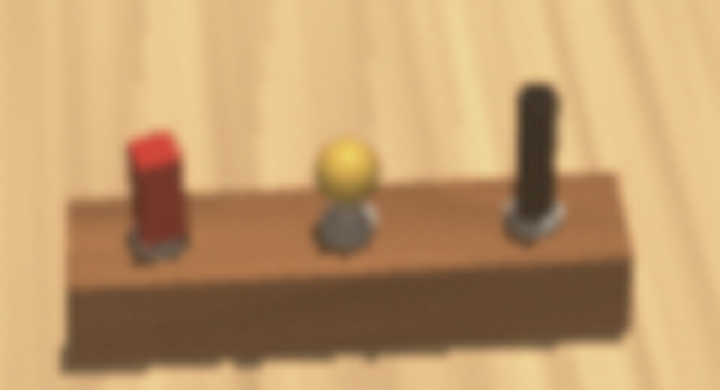

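Run:
```python
from h import *
t,s=np.load("c0.npy",allow_pickle=True)
def sub(c,m,name):
    n,l,st,ce=cv2.connectedComponentsWithStats(m.astype(np.uint8))
    k=1+np.argmax(st[1:,4]); print(name,st[k],ce[k]); return l==k,ce[k]
def roi(m,x0,y0,x1,y1):
    r=np.zeros_like(m);r[y0:y1,x0:x1]=m[y0:y1,x0:x1];return r
B,G,R=[t["pixels"][:,:,i].astype(int) for i in range(3)]
up=lambda c,x0,y0,w,h,k=8:cv2.resize(c["pixels"][y0:y0+h,x0:x0+w],None,fx=k,fy=k,interpolation=cv2.INTER_CUBIC).astype(int)
# red top bright face in the upsampled crop
def U2p(p,x0,y0,k=8): return (p[0]+.5)/k-.5+x0,(p[1]+.5)/k-.5+y0
u=up(t,380,230,30,30); m=(u[:,:,2]>130)&(u[:,:,1]<60)&(u[:,:,0]<60)
mm,c=sub(t,m,"redtop"); cnt=max(cv2.findContours(mm.astype(np.uint8),0,2)[0],key=cv2.contourArea)
r=cv2.minAreaRect(cnt); print(r); bx=[U2p(p,380,230) for p in cv2.boxPoints(r)]
P=np.array([plane(t,*p,.096) for p in bx]);print(P[:,:2].round(4),"centre",P.mean(0).round(4), plane(t,*U2p(c,380,230),.096).round(4))
e=P[1]-P[0];print("yaw edge",np.degrees(np.arctan2(e[1],e[0])),np.linalg.norm(e),np.linalg.norm(P[2]-P[1]))
# side red
us=up(s,215,265,35,40); m=(us[:,:,2]>us[:,:,1]*2)&(us[:,:,2]>us[:,:,0]*2)&(us[:,:,2]>190)
mm,c=sub(s,m,"sidered"); cs=U2p(c,215,265);print("side top px",cs,plane(s,*cs,.096).round(4))
# brass
u=up(t,195,175,65,40); m=(u[:,:,2]>u[:,:,0]*1.8)&(u[:,:,1]>60)
mm,c=sub(t,m,"brass"); cnt=max(cv2.findContours(mm.astype(np.uint8),0,2)[0],key=cv2.contourArea)
r=cv2.minAreaRect(cnt);bx=[U2p(p,195,175) for p in cv2.boxPoints(r)];P=np.array([plane(t,*p,.118) for p in bx]);print("brass",P.round(4).tolist(),P.mean(0).round(4))
for i in range(2):
  e=P[i+1]-P[i];print(np.degrees(np.arctan2(e[1],e[0])),np.linalg.norm(e))
f=cv2.drawContours(np.zeros(mm.shape,np.uint8),[cnt],-1,1,-1);hole=(f==1)&~mm
mm2,c=sub(t,hole,"hole");p=U2p(c,195,175);print("hole px",p,plane(t,*p,.115).round(4))
us=up(s,255,170,45,30); m=(us[:,:,2]>us[:,:,0]*1.6)&(us[:,:,2]>170)
mm,c=sub(s,m,"brass s");cnt=max(cv2.findContours(mm.astype(np.uint8),0,2)[0],key=cv2.contourArea)
f=cv2.drawContours(np.zeros(mm.shape,np.uint8),[cnt],-1,1,-1);hole=(f==1)&~mm
mm2,c=sub(s,hole,"hole");q=U2p(c,255,170);print("hole px",q,plane(s,*q,.115).round(4));print(tri(t,p,s,q))
```

```text
Traceback (most recent call last):
ValueError: attempt to get argmax of an empty sequence
```

```bash
cat > m.py <<'E'
from h import *
def sub(m,name,near=None):
    n,l,st,ce=cv2.connectedComponentsWithStats(m.astype(np.uint8))
    k=1+np.argmax(st[1:,4]); print(name,st[k],ce[k].round(1)); return l==k,ce[k]
def up(c,x0,y0,w,h,k=8): return cv2.resize(c["pixels"][y0:y0+h,x0:x0+w],None,fx=k,fy=k,interpolation=cv2.INTER_CUBIC).astype(int)
def U2p(p,x0,y0,k=8): return (p[0]+.5)/k-.5+x0,(p[1]+.5)/k-.5+y0
def ext(m):
    cnt=max(cv2.findContours(m.astype(np.uint8),0,2)[0],key=cv2.contourArea); return cnt
E
python3 - <<'E'
from m import *
t,s=np.load("c0.npy",allow_pickle=True)
u=up(t,380,230,30,30); print("max red",u[:,:,2].max(), u[110:140:8,120:150:8].tolist())
m=(u[:,:,2]>u[:,:,1]*2.2)&(u[:,:,2]>85)&(u[:,:,1]<45)
mm,c=sub(m,"redtop"); r=cv2.minAreaRect(ext(mm)); print(r); bx=[U2p(p,380,230) for p in cv2.boxPoints(r)]
P=np.array([plane(t,*p,.096) for p in bx]);print(P[:,:2].round(4).tolist(),"centre",P.mean(0).round(4), plane(t,*U2p(c,380,230),.096).round(4))
e=P[1]-P[0];print("yaw edge",np.degrees(np.arctan2(e[1],e[0])),np.linalg.norm(e),np.linalg.norm(P[2]-P[1]))
pt=U2p(c,380,230)
us=up(s,215,265,35,40); m=(us[:,:,2]>us[:,:,1]*2)&(us[:,:,2]>us[:,:,0]*2)&(us[:,:,2]>180)
mm,c=sub(m,"sidered"); cs=U2p(c,215,265);print("side top px",cs,plane(s,*cs,.096).round(4),tri(t,pt,s,cs))
u=up(t,195,175,65,40); m=(u[:,:,2]>u[:,:,0]*1.8)&(u[:,:,1]>60)
mm,c=sub(m,"brass"); cnt=ext(mm)
r=cv2.minAreaRect(cnt);bx=[U2p(p,195,175) for p in cv2.boxPoints(r)];P=np.array([plane(t,*p,.118) for p in bx]);print("brass",P.round(4).tolist(),P.mean(0).round(4))
for i in range(2):
  e=P[i+1]-P[i];print(np.degrees(np.arctan2(e[1],e[0])),np.linalg.norm(e))
f=cv2.drawContours(np.zeros(mm.shape,np.uint8),[cnt],-1,1,-1);hole=(f==1)&~mm
mm2,c=sub(hole,"hole");p=U2p(c,195,175);print("hole px",p,plane(t,*p,.115).round(4))
us=up(s,255,170,45,30); m=(us[:,:,2]>us[:,:,0]*1.6)&(us[:,:,2]>170)
mm,c=sub(m,"brass s");cnt=ext(mm)
f=cv2.drawContours(np.zeros(mm.shape,np.uint8),[cnt],-1,1,-1);hole=(f==1)&~mm
mm2,c=sub(hole,"hole");q=U2p(c,255,170);print("hole px",q,plane(s,*q,.115).round(4));print(tri(t,p,s,q))
E
```

```text
max red 127 [[[12, 19, 112], [8, 14, 107], [10, 17, 109], [6, 11, 107]], [[12, 19, 115], [12, 17, 112], [15, 19, 112], [14, 16, 111]], [[12, 16, 122], [14, 18, 113], [16, 20, 111], [13, 19, 106]], [[16, 20, 120], [13, 19, 89], [7, 13, 64], [4, 12, 56]]]
redtop [  97   65   72   76 3478] [131.8 102.7]
((131.9227752685547, 101.67228698730469), (66.43762969970703, 61.498199462890625), 69.14553833007812)
[[0.4239, -0.2642], [0.4292, -0.2831], [0.4092, -0.2877], [0.4039, -0.2688]] centre [ 0.4166 -0.276   0.096 ] [ 0.4162 -0.2759  0.096 ]
yaw edge -74.39430573786387 0.019686605610454082 0.020579753550719476
sidered [  95  101   61   39 1725] [125.4 120.3]
side top px (np.float64(230.2352536231884), np.float64(279.60365942028983)) [ 0.4131 -0.2789  0.096 ] (array([ 0.41475375, -0.27645477,  0.09411471]), [np.float64(0.0016521167445864519), np.float64(0.0016521167445864256)])
brass [   63    60   383   188 63362] [250.1 153.8]
brass [[0.6051, 0.1998, 0.118], [0.5994, 0.0783, 0.118], [0.5421, 0.0802, 0.118], [0.5478, 0.2003, 0.118]] [0.5736 0.1396 0.118 ]
-92.70900578712681 0.12161859729830107
178.14640078472755 0.05734339823859666
hole [ 312  127   46   46 1642] [334.  149.5]
hole px (np.float64(236.31021619975638), np.float64(193.2499238733252)) [0.5732 0.1139 0.115 ]
brass s [   76    59   154   144 18900] [150.6 130.2]
hole [143 160  26  15 313] [155.3 167.1]
hole px (np.float64(273.9810303514377), np.float64(190.4522763578275)) [0.5693 0.1099 0.115 ]
(array([0.5716947 , 0.11400019, 0.1130539 ]), [np.float64(0.001924972457299666), np.float64(0.0019249724572998116)])
```

Run:
```python
from m import *
t,s=np.load("c0.npy",allow_pickle=True)
U=[(167,279),(303,275),(459,269),(597,263)];L=[(164,530),(305,524),(466,519),(606,513)]
A=[np.array([plane(t,150+x/5,115+y/5,.118)[:2] for x,y in r]) for r in (U,L)]
for a in A:
    e=a[0]-a[-1];print(np.degrees(np.arctan2(e[1],e[0]))-90)
for i in(0,3):
    e=A[0][i]-A[1][i];print(np.degrees(np.arctan2(e[1],e[0])))
print((A[0]+A[1]).mean(0)/2)
# collar/hole check of stand ends at z=.045
for p in [(72,65),(170,60),(104,505),(213,497)]: print(plane(t,360+p[0]/5,160+p[1]/5,.045).round(4))
o=ctrl.get_obs();print(o["ee_pos"],np.degrees(o["eef_rot"]),np.degrees(o["qpos"][5]))
```

```text
-2.799858774056176
-2.7588059040289465
-2.7998576820944248
-2.5863203634681433
[0.57265201 0.13796755]
[ 0.6146 -0.2576  0.045 ]
[ 0.6128 -0.3111  0.045 ]
[ 0.3768 -0.243   0.045 ]
[ 0.376  -0.3001  0.045 ]
[0.2251402  0.50172557 0.30233921] [-1.79964568e+02 -1.90284214e-03  1.55834741e+02] -3.8178863410162007
```

```bash
python3 -m pendant '[{"tx":-0.65,"rz":1,"grip":-1},{"tx":-0.65,"rz":1,"grip":-1},{"tx":-0.65,"rz":1,"grip":-1},{"tx":-0.65,"rz":1,"grip":-1},{"tx":-0.65,"rz":1,"grip":-1},{"tx":-0.65,"rz":1,"grip":-1},{"tx":-0.65,"rz":1,"grip":-1},{"tx":-0.65,"rz":1,"grip":-1}]' 40
cat >> m.py <<'E'
def st():
    o=ctrl.get_obs();p=o["ee_pos"];R=cv2.Rodrigues(np.zeros(3))[0]
    from scipy.spatial.transform import Rotation as Q
    R=Q.from_euler("xyz",o["eef_rot"]).as_matrix()
    print("t",round(o["time_s"],2),"tcp",p.round(4),"rpy",np.degrees(o["eef_rot"]).round(2),"F",o["force"].round(1),"w",round(o["grip_width"],4),"q",np.degrees(o["qpos"]).round(0))
    return p,R,o
def go(x,y,z,yaw):
    p,R,o=st(); d=R.T@(np.array([x,y,z])-p); print("tool shift mm",(d*1e3).round(1),"shares",(d/.04).round(2),"rz shares",round(-((yaw-np.degrees(o["eef_rot"][2])+180)%360-180)/4,2))
E
python3 -c "
from m import *
go(.4155,-.2755,.25,15.6)"
```

```text
t 0.2 tcp [0.2251 0.5017 0.3023] rpy [-179.96   -0.    155.83] F [-0.7  0.9  0.6] w 0.0939 q [62. 17. 87. -0. 76. -4.]
tool shift mm [-491.9 -631.2   52.7] shares [-12.3  -15.78   1.32] rz shares 35.06$[0]: bad value
```

```bash
python3 -m pendant '[{"rx":0,"ry":0,"rz":0.98,"tx":-0.65,"ty":0,"tz":0,"grip":-1}]' 40; echo; python3 -m pendant '[{"rx":0,"ry":0,"rz":0.98,"tx":-0.65,"ty":0,"tz":0,"grip":-1.0}]'
```

```text
time_s: 0.28
ee_pos: [0.2468, 0.492, 0.3022]
eef_rot: [-3.141, -0.001, 2.655]
force: [-0.3, 0.6, -0.9]
grip_width: 0.094

time_s: 0.37
ee_pos: [0.2698, 0.4799, 0.302]
eef_rot: [-3.14, -0.001, 2.586]
force: [0.5, 0.5, 0.5]
grip_width: 0.0943
```

All keys are required in each row. Continuing.

```bash
python3 -m pendant '[{"rx":0,"ry":0,"rz":1,"tx":-0.7,"ty":0,"tz":0,"grip":-1},{"rx":0,"ry":0,"rz":1,"tx":-0.7,"ty":0,"tz":0,"grip":-1},{"rx":0,"ry":0,"rz":1,"tx":-0.7,"ty":0,"tz":0,"grip":-1},{"rx":0,"ry":0,"rz":1,"tx":-0.7,"ty":0,"tz":0,"grip":-1},{"rx":0,"ry":0,"rz":1,"tx":-0.7,"ty":0,"tz":0,"grip":-1},{"rx":0,"ry":0,"rz":1,"tx":-0.7,"ty":0,"tz":0,"grip":-1},{"rx":0,"ry":0,"rz":1,"tx":-0.7,"ty":0,"tz":0,"grip":-1},{"rx":0,"ry":0,"rz":1,"tx":-0.7,"ty":0,"tz":0,"grip":-1}]' 40
python3 -c "
from m import *
go(.4155,-.2755,.25,15.6)"
```

```text
time_s: 1.03
ee_pos: [0.4288, 0.3132, 0.3001]
eef_rot: [-3.138, 0.001, 2.002]
force: [0.3, 0.2, -0.5]
grip_width: 0.0942
t 1.03 tcp [0.4288 0.3132 0.3001] rpy [-1.7977e+02  6.0000e-02  1.1471e+02] F [ 0.3  0.2 -0.5] w 0.0942 q [32. 15. 90. -0. 75.  8.]
tool shift mm [-529.2 -257.9   51.7] shares [-13.23  -6.45   1.29] rz shares 24.78
```

```bash
python3 -m pendant '[{"rx":0,"ry":0,"rz":1,"tx":-0.75,"ty":-0.1,"tz":0,"grip":-1},{"rx":0,"ry":0,"rz":1,"tx":-0.75,"ty":-0.1,"tz":0,"grip":-1},{"rx":0,"ry":0,"rz":1,"tx":-0.75,"ty":-0.1,"tz":0,"grip":-1},{"rx":0,"ry":0,"rz":1,"tx":-0.75,"ty":-0.1,"tz":0,"grip":-1},{"rx":0,"ry":0,"rz":1,"tx":-0.75,"ty":-0.1,"tz":0,"grip":-1},{"rx":0,"ry":0,"rz":1,"tx":-0.75,"ty":-0.1,"tz":0,"grip":-1},{"rx":0,"ry":0,"rz":1,"tx":-0.75,"ty":-0.1,"tz":0,"grip":-1},{"rx":0,"ry":0,"rz":1,"tx":-0.75,"ty":-0.1,"tz":0,"grip":-1}]' 40
python3 -c "
from m import *
go(.4155,-.2755,.25,15.6)"
```

```text
time_s: 1.7
ee_pos: [0.44, 0.0631, 0.2991]
eef_rot: [-3.137, 0.004, 1.414]
force: [1.0, 0.4, -1.1]
grip_width: 0.0939
t 1.7 tcp [0.44   0.0631 0.2991] rpy [-179.74    0.24   81.02] F [ 1.   0.4 -1.1] w 0.0939 q [  4.   4. 103.  -0.  73.  13.]
tool shift mm [-338.1   28.8   50.4] shares [-8.45  0.72  1.26] rz shares 16.36
```

```bash
python3 -m pendant '[{"rx":0,"ry":0,"rz":1,"tx":-0.54,"ty":0.08,"tz":0,"grip":-1},{"rx":0,"ry":0,"rz":1,"tx":-0.53,"ty":0.12,"tz":0,"grip":-1},{"rx":0,"ry":0,"rz":1,"tx":-0.52,"ty":0.16,"tz":0,"grip":-1},{"rx":0,"ry":0,"rz":1,"tx":-0.5,"ty":0.2,"tz":0,"grip":-1},{"rx":0,"ry":0,"rz":1,"tx":-0.48,"ty":0.24,"tz":0,"grip":-1},{"rx":0,"ry":0,"rz":1,"tx":-0.46,"ty":0.28,"tz":0,"grip":-1},{"rx":0,"ry":0,"rz":1,"tx":-0.44,"ty":0.32,"tz":0,"grip":-1},{"rx":0,"ry":0,"rz":1,"tx":-0.41,"ty":0.36,"tz":0,"grip":-1}]' 40
python3 -m pendant '[{"rx":0,"ry":0,"rz":1,"tx":-0.38,"ty":0.38,"tz":0,"grip":-1},{"rx":0,"ry":0,"rz":1,"tx":-0.35,"ty":0.41,"tz":0,"grip":-1},{"rx":0,"ry":0,"rz":1,"tx":-0.32,"ty":0.44,"tz":0,"grip":-1},{"rx":0,"ry":0,"rz":1,"tx":-0.29,"ty":0.46,"tz":0,"grip":-1},{"rx":0,"ry":0,"rz":1,"tx":-0.25,"ty":0.48,"tz":0,"grip":-1},{"rx":0,"ry":0,"rz":1,"tx":-0.22,"ty":0.5,"tz":0,"grip":-1},{"rx":0,"ry":0,"rz":1,"tx":-0.18,"ty":0.5,"tz":0,"grip":-1}]' 40
python3 -c "
from m import *
go(.4155,-.2755,.25,15.6)"
```

```text
time_s: 2.37
ee_pos: [0.4389, -0.1205, 0.3]
eef_rot: [-3.14, 0.006, 0.825]
force: [0.8, 0.7, 0.0]
grip_width: 0.0942
time_s: 2.95
ee_pos: [0.4443, -0.2797, 0.2999]
eef_rot: [3.14, 0.006, 0.31]
force: [0.4, 0.5, 0.4]
grip_width: 0.0943
t 2.95 tcp [ 0.4443 -0.2797  0.2999] rpy [179.93   0.37  17.76] F [0.4 0.5 0.4] w 0.0943 q [-36.  14.  91.  -0.  75.  36.]
tool shift mm [-25.8 -12.9  50.1] shares [-0.65 -0.32  1.25] rz shares 0.54
```

```bash
cat >> m.py <<'E'
def go(x,y,z,yaw):
    from scipy.spatial.transform import Rotation as Q
    p,R,o=st(); d=R.T@(np.array([x,y,z])-p); T=Q.from_euler("xyz",[180,0,yaw],degrees=True).as_matrix()
    rv=np.degrees(Q.from_matrix(R.T@T).as_rotvec())
    print("tool mm",(d*1e3).round(1),"t shares",(d/.04).round(3),"r shares",(rv/4).round(3))
E
python3 -m pendant '[{"rx":0,"ry":0,"rz":0.5,"tx":-0.65,"ty":-0.32,"tz":0,"grip":-1},{"rx":0,"ry":0,"rz":0,"tx":0,"ty":0,"tz":0.2,"grip":-1}]' 40
python3 -c "
from m import *
go(.4155,-.2755,.2,15.6)
t=ctrl.camera('top');s=ctrl.camera('side')
crop(t,'t1',340,160,120,110,6,1.6);crop(s,'s1',180,180,160,140,5)"
```

```text
time_s: 3.12
ee_pos: [0.4151, -0.2792, 0.2906]
eef_rot: [-3.142, 0.008, 0.266]
force: [-0.4, 0.5, 0.7]
grip_width: 0.0941
t 3.12 tcp [ 0.4151 -0.2792  0.2906] rpy [-180.      0.46   15.23] F [-0.4  0.5  0.7] w 0.0941 q [-38.  12.  96.  -0.  73.  37.]
tool mm [ 2.1 -3.4 90.6] t shares [ 0.052 -0.086  2.266] r shares [-0.001  0.114 -0.093]
```

View pics/t1.png

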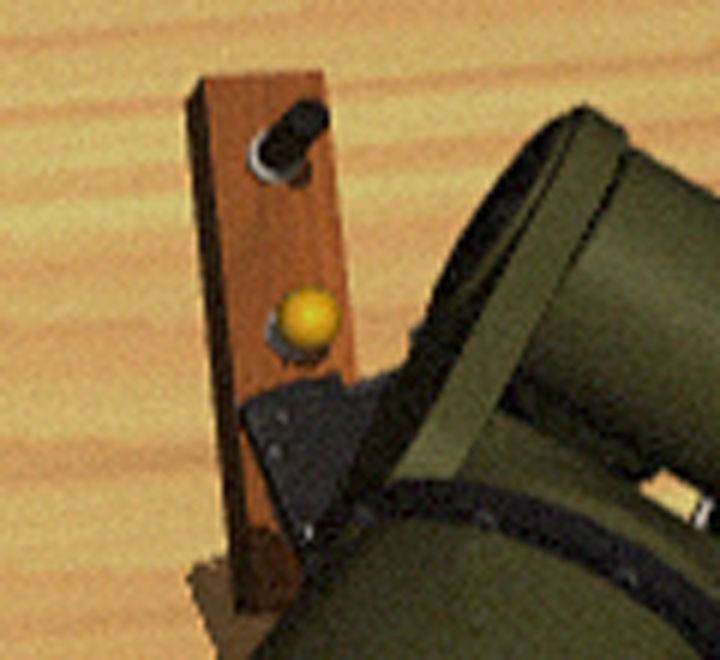

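View pics/s1.png

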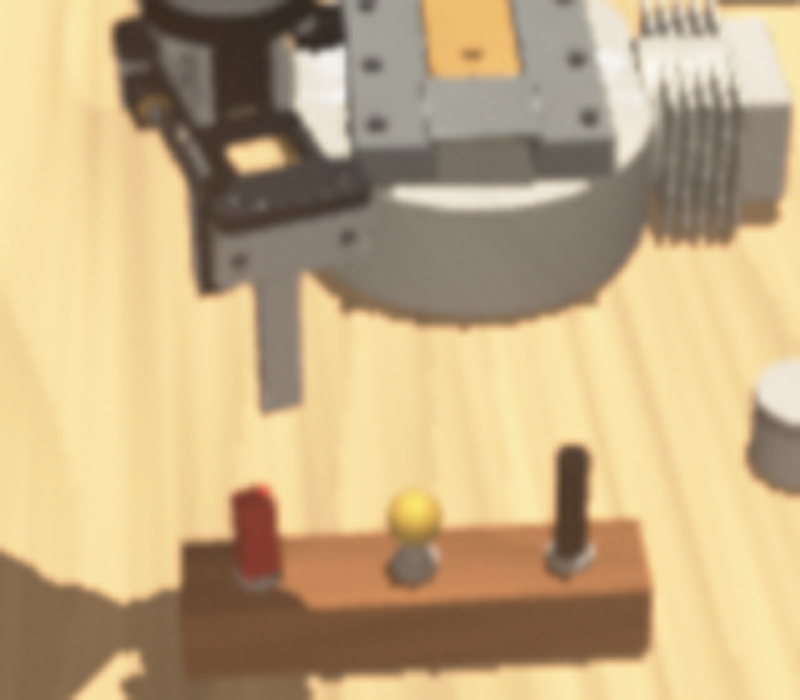

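```bash
python3 -c "
from m import *
p,R,o=st();t,s=np.load('c0.npy',allow_pickle=True)
for X in([-.008,.0595,.097],[.008,.0595,.097],[0,.0595,.097]): print(proj(s,p+R@np.array(X)))
for X in([.4155,-.2755,.096],[.4148,-.2765,.096],[.4165,-.276,.096]): print(proj(s,X),proj(t,X))
"
```

```text
t 3.22 tcp [ 0.4167 -0.2787  0.2892] rpy [-179.9     0.5    15.42] F [ 0.7  0.6 -0.1] w 0.094 q [-38.  12.  96.  -0.  73.  37.]
[234.23836602 264.49742396]
[240.90805238 262.88134026]
[237.58117075 263.68745301]
[231.14028664 278.6323951 ] [395.9316213  242.69884128]
[230.87661223 278.91834202] [396.36650402 242.94114621]
[231.5509108  278.73525698] [396.07285411 242.28628717]
```

```bash
python3 -m pendant '[{"rx":0,"ry":0.12,"rz":0,"tx":0.01,"ty":-0.05,"tz":0.8,"grip":-1},{"rx":0,"ry":0,"rz":0,"tx":0,"ty":0,"tz":0.8,"grip":-1},{"rx":0,"ry":0,"rz":0,"tx":0,"ty":0,"tz":0.8,"grip":-1}]' 40
python3 -c "
from m import *
go(.4165,-.2765,.155,15.6)
s=ctrl.camera('side');crop(s,'s2',180,180,160,140,5)"
```

```text
time_s: 3.47
ee_pos: [0.4197, -0.2776, 0.1975]
eef_rot: [3.132, -0.009, 0.272]
force: [0.8, -1.4, 0.6]
grip_width: 0.0939
t 3.47 tcp [ 0.4197 -0.2776  0.1975] rpy [179.46  -0.5   15.59] F [ 0.8 -1.4  0.6] w 0.0939 q [-38.  18. 102.   0.  60.  37.]
tool mm [-3.1 -2.3 42.5] t shares [-0.078 -0.058  1.062] r shares [ 0.135 -0.124 -0.003]
```

View pics/s2.png

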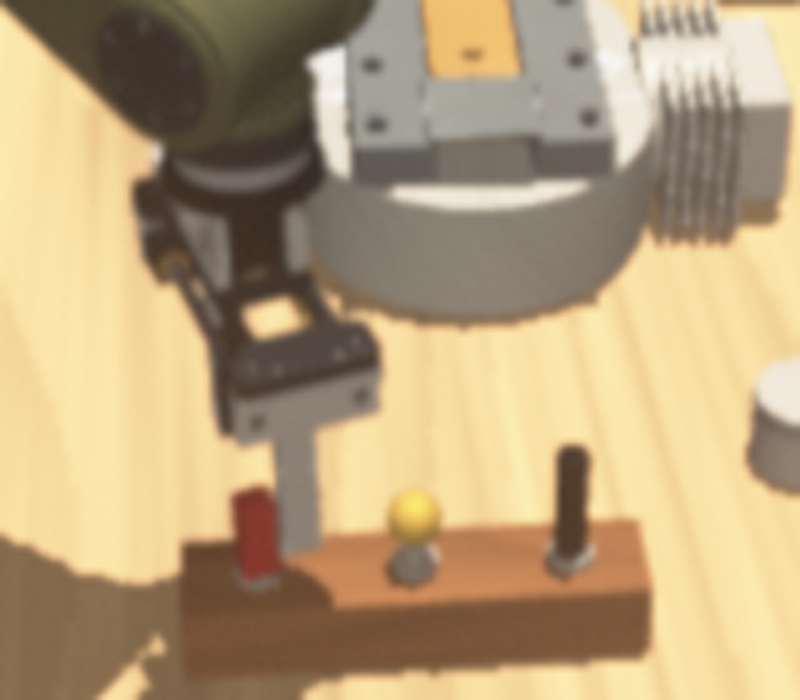

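```bash
python3 -c "
from m import *
p,R,o=st();s=ctrl.camera('side')
for X in([-.008,.0595,.097],[.008,.0595,.097],[-.008,-.047,.097],[.008,-.047,.097]): print(p+R@np.array(X),((proj(s,p+R@np.array(X))-180+.4)*5))
print((proj(s,[.4165,-.2765,.096])-180)*5)
"
```

```text
t 3.52 tcp [ 0.4179 -0.2762  0.1911] rpy [179.88  -0.18  15.59] F [-1.6  0.7 -7.1] w 0.0942 q [-38.  18. 102.   0.  60.  37.]
[ 0.42659358 -0.33578074  0.09423231] [286.64498023 579.50035296]
[ 0.44200456 -0.33147967  0.09428374] [318.23412988 570.75794342]
[ 0.39796519 -0.23320095  0.09400658] [220.01822848 446.18612626]
[ 0.41337617 -0.22889987  0.09405802] [249.74920639 438.59024287]
[257.79953922 494.33930756]
```

```bash
python3 -m pendant '[{"rx":0.03,"ry":-0.04,"rz":0,"tx":-0.03,"ty":0,"tz":0.45,"grip":-1},{"rx":0,"ry":0,"rz":0,"tx":0,"ty":0,"tz":0.2,"grip":-1}]' 40
python3 -c "
from m import *
go(.4165,-.2765,.155,15.6)"
```

```text
time_s: 3.73
ee_pos: [0.4188, -0.277, 0.1708]
eef_rot: [3.14, -0.002, 0.274]
force: [-0.3, -0.1, -0.4]
grip_width: 0.0941
t 3.73 tcp [ 0.4188 -0.277   0.1708] rpy [ 1.7991e+02 -9.0000e-02  1.5710e+01] F [-0.3 -0.1 -0.4] w 0.0941 q [-38.  20. 103.   0.  57.  37.]
tool mm [-2.1 -1.1 15.8] t shares [-0.052 -0.028  0.395] r shares [ 0.023 -0.022  0.026]
```

```bash
python3 -m pendant '[{"rx":0.02,"ry":-0.02,"rz":0,"tx":-0.08,"ty":-0.03,"tz":0.4,"grip":-1},{"rx":0,"ry":0,"rz":0,"tx":0,"ty":0,"tz":0.1,"grip":-1},{"rx":0,"ry":0,"rz":0,"tx":0,"ty":0,"tz":0,"grip":-1}]' 30
python3 -c "
from m import *
go(.4165,-.2765,.155,15.6)"
```

```text
time_s: 3.98
ee_pos: [0.4176, -0.2772, 0.1539]
eef_rot: [3.139, -0.002, 0.276]
force: [-0.1, -0.1, 0.2]
grip_width: 0.0939
t 3.98 tcp [ 0.4176 -0.2772  0.1539] rpy [ 1.7982e+02 -1.4000e-01  1.5820e+01] F [-0.1 -0.1  0.2] w 0.0939 q [-38.  21. 103.   0.  55.  36.]
tool mm [-0.8 -1.  -1.1] t shares [-0.02  -0.025 -0.026] r shares [ 0.044 -0.035  0.054]
```

```bash
python3 -m pendant '[{"rx":0,"ry":0,"rz":0,"tx":0,"ty":0,"tz":0,"grip":1},{"rx":0,"ry":0,"rz":0,"tx":0,"ty":0,"tz":0,"grip":1},{"rx":0,"ry":0,"rz":0,"tx":0,"ty":0,"tz":0,"grip":1},{"rx":0,"ry":0,"rz":0,"tx":0,"ty":0,"tz":0,"grip":1},{"rx":0,"ry":0,"rz":0,"tx":0,"ty":0,"tz":0,"grip":1},{"rx":0,"ry":0,"rz":0,"tx":0,"ty":0,"tz":0,"grip":1}]' 40
python3 -c "
from m import *
go(.4165,-.2765,.155,15.6)
s=ctrl.camera('side');crop(s,'s3',180,180,160,140,5)"
```

```text
time_s: 4.48
ee_pos: [0.4198, -0.2783, 0.1597]
eef_rot: [3.133, -0.007, 0.277]
force: [0.4, -0.4, 0.2]
grip_width: 0.0573
t 4.48 tcp [ 0.4198 -0.2783  0.1597] rpy [179.48  -0.4   15.86] F [ 0.4 -0.4  0.2] w 0.0573 q [-38.  21. 103.   0.  55.  36.]
tool mm [-2.7 -2.7  4.7] t shares [-0.068 -0.066  0.116] r shares [ 0.129 -0.101  0.065]
```

View pics/s3.png

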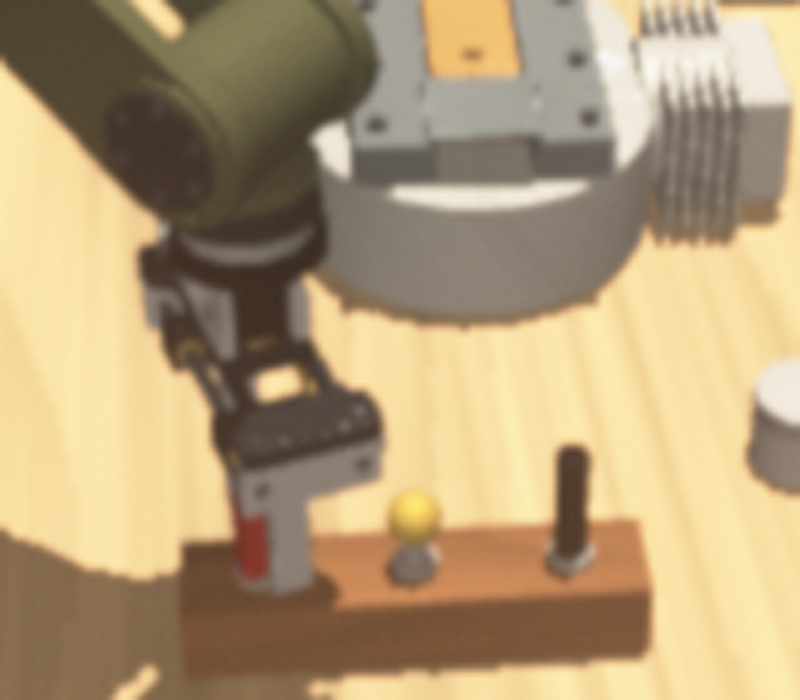

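```bash
python3 -m pendant '[{"rx":0.13,"ry":-0.1,"rz":0.05,"tx":-0.07,"ty":-0.04,"tz":0.12,"grip":1},{"rx":0.04,"ry":-0.03,"rz":0,"tx":-0.01,"ty":-0.01,"tz":0.04,"grip":1},{"rx":0.02,"ry":-0.02,"rz":0,"tx":-0.01,"ty":-0.01,"tz":0.03,"grip":1}]' 40
python3 -c "
from m import *
go(.4165,-.2765,.155,15.6)"
```

```text
time_s: 4.78
ee_pos: [0.4153, -0.2769, 0.1516]
eef_rot: [-3.136, 0.004, 0.273]
force: [-0.3, 0.6, -0.1]
grip_width: 0.0333
t 4.78 tcp [ 0.4153 -0.2769  0.1516] rpy [-179.7     0.24   15.64] F [-0.3  0.6 -0.1] w 0.0333 q [-38.  22. 103.  -0.  55.  36.]
tool mm [ 1.2 -0.1 -3.4] t shares [ 0.03  -0.003 -0.085] r shares [-0.075  0.06   0.009]
```

```bash
python3 -m pendant '[{"rx":-0.05,"ry":0.04,"rz":0,"tx":0.02,"ty":0,"tz":-0.04,"grip":1},{"rx":0,"ry":0,"rz":0,"tx":0,"ty":0,"tz":0.01,"grip":1},{"rx":0,"ry":0,"rz":0,"tx":0,"ty":0,"tz":0.01,"grip":1},{"rx":0,"ry":0,"rz":0,"tx":0,"ty":0,"tz":0.01,"grip":1}]' 40
python3 -c "
from m import *
go(.4165,-.2765,.155,15.6)"
```

```text
time_s: 5.12
ee_pos: [0.4159, -0.2766, 0.1522]
eef_rot: [-3.139, 0.002, 0.273]
force: [-3.3, 1.7, 8.6]
grip_width: 0.0195
t 5.12 tcp [ 0.4159 -0.2766  0.1522] rpy [-1.7985e+02  1.2000e-01  1.5630e+01] F [-3.3  1.7  8.6] w 0.0195 q [-38.  22. 103.  -0.  55.  37.]
tool mm [ 0.6  0.1 -2.8] t shares [ 0.014  0.002 -0.071] r shares [-0.036  0.031  0.008]
```

```bash
python3 -m pendant '[{"rx":0,"ry":0,"rz":0,"tx":0,"ty":0,"tz":-0.15,"grip":1},{"rx":0,"ry":0,"rz":0,"tx":0,"ty":0,"tz":-0.4,"grip":1},{"rx":0,"ry":0,"rz":0,"tx":0,"ty":0,"tz":-0.7,"grip":1},{"rx":0,"ry":0,"rz":0,"tx":0,"ty":0,"tz":-0.8,"grip":1},{"rx":0,"ry":0,"rz":0,"tx":0,"ty":0,"tz":-0.8,"grip":1},{"rx":0,"ry":0,"rz":0,"tx":0,"ty":0,"tz":-0.6,"grip":1}]' 40
python3 -c "
from m import *
go(.572,.113,.29,-2.75)
s=ctrl.camera('side');crop(s,'s4',180,180,160,140,5)"
```

```text
time_s: 5.62
ee_pos: [0.4148, -0.2756, 0.2916]
eef_rot: [-3.13, 0.009, 0.273]
force: [-0.4, -0.0, -0.7]
grip_width: 0.0198
t 5.62 tcp [ 0.4148 -0.2756  0.2916] rpy [-179.33    0.51   15.64] F [-0.4 -0.  -0.7] w 0.0198 q [-38.  11.  96.  -0.  74.  37.]
tool mm [ 256.1 -331.8    3.2] t shares [ 6.404 -8.294  0.081] r shares [-0.145  0.153  4.597]
```

View pics/s4.png

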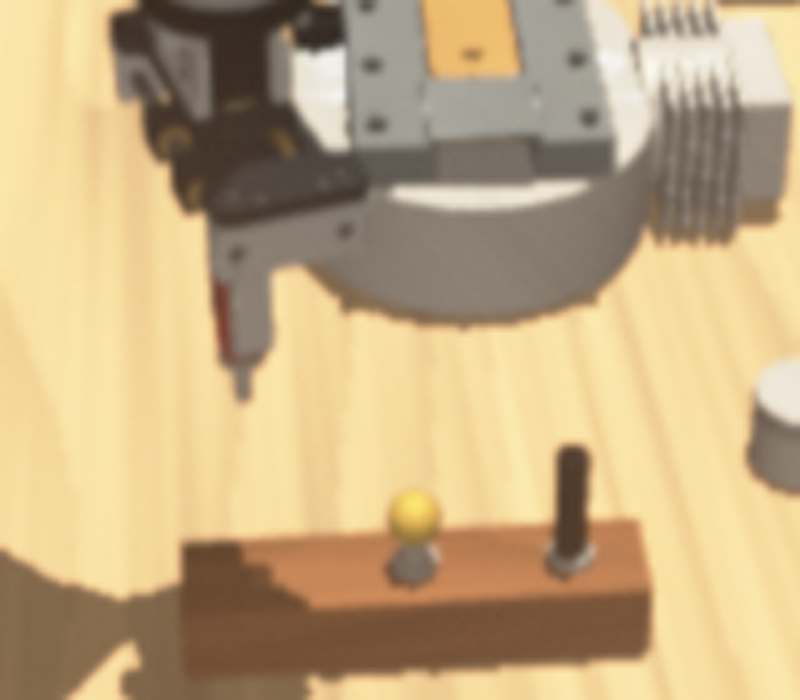

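```bash
python3 -m pendant '[{"rx":-0.1,"ry":0.1,"rz":0.5,"tx":0.3,"ty":-0.4,"tz":0,"grip":1},{"rx":0,"ry":0,"rz":0.6,"tx":0.45,"ty":-0.65,"tz":0,"grip":1},{"rx":0,"ry":0,"rz":0.6,"tx":0.45,"ty":-0.7,"tz":0,"grip":1},{"rx":0,"ry":0,"rz":0.6,"tx":0.42,"ty":-0.75,"tz":0,"grip":1},{"rx":0,"ry":0,"rz":0.6,"tx":0.38,"ty":-0.77,"tz":0,"grip":1},{"rx":0,"ry":0,"rz":0.6,"tx":0.35,"ty":-0.78,"tz":0,"grip":1},{"rx":0,"ry":0,"rz":0.6,"tx":0.32,"ty":-0.79,"tz":0,"grip":1},{"rx":0,"ry":0,"rz":0.3,"tx":0.3,"ty":-0.8,"tz":0,"grip":1}]' 40
python3 -c "
from m import *
go(.572,.113,.29,-2.75)"
```

```text
time_s: 6.33
ee_pos: [0.5092, -0.032, 0.3006]
eef_rot: [3.137, -0.01, -0.057]
force: [0.8, 0.7, -0.9]
grip_width: 0.0195
t 6.33 tcp [ 0.5092 -0.032   0.3006] rpy [179.74  -0.55  -3.29] F [ 0.8  0.7 -0.9] w 0.0195 q [-8. 12. 94. -0. 74. 86.]
tool mm [  54.3 -148.4   10.5] t shares [ 1.357 -3.711  0.261] r shares [ 0.066 -0.138 -0.136]
```

```bash
python3 -m pendant '[{"rx":0.06,"ry":-0.13,"rz":-0.1,"tx":0.3,"ty":-0.85,"tz":0.06,"grip":1},{"rx":0,"ry":0,"rz":0,"tx":0.3,"ty":-0.8,"tz":0.05,"grip":1},{"rx":0,"ry":0,"rz":0,"tx":0.3,"ty":-0.7,"tz":0,"grip":1},{"rx":0,"ry":0,"rz":0,"tx":0.25,"ty":-0.5,"tz":0,"grip":1},{"rx":0,"ry":0,"rz":0,"tx":0.1,"ty":-0.25,"tz":0,"grip":1},{"rx":0,"ry":0,"rz":0,"tx":0,"ty":0,"tz":0,"grip":1}]' 40
python3 -c "
from m import *
go(.572,.113,.285,-2.75)"
```

```text
time_s: 6.83
ee_pos: [0.5677, 0.1017, 0.2957]
eef_rot: [-3.141, -0.0, -0.046]
force: [-1.0, -1.0, -1.1]
grip_width: 0.0199
t 6.83 tcp [0.5677 0.1017 0.2957] rpy [-1.7999e+02 -1.0000e-02 -2.6400e+00] F [-1.  -1.  -1.1] w 0.0199 q [ 7. 21. 83.  0. 76. 99.]
tool mm [  3.8 -11.5  10.7] t shares [ 0.094 -0.287  0.267] r shares [-0.002 -0.002  0.028]
```

```bash
python3 -m pendant '[{"rx":0,"ry":0,"rz":0.02,"tx":0.1,"ty":-0.28,"tz":0.4,"grip":1},{"rx":0,"ry":0,"rz":0,"tx":0,"ty":-0.04,"tz":0.4,"grip":1},{"rx":0,"ry":0,"rz":0,"tx":0,"ty":0,"tz":0.1,"grip":1},{"rx":0,"ry":0,"rz":0,"tx":0,"ty":0,"tz":0,"grip":1}]' 40
python3 -c "
from m import *
go(.572,.113,.258,-2.75)
s=ctrl.camera('side');np.save('s5.npy',[s],allow_pickle=True);crop(s,'s5',225,140,100,75,8)
t=ctrl.camera('top');np.save('t5.npy',[t],allow_pickle=True);crop(t,'t5',150,115,150,135,5,1.6)
p,R,o=st();X=p+R@np.array([0,0,.1332]);print(X,proj(s,X),(proj(s,X)-[225,140]+.5)*8)"
```

```text
time_s: 7.17
ee_pos: [0.5716, 0.1115, 0.2593]
eef_rot: [3.141, -0.001, -0.049]
force: [0.1, -0.3, -1.1]
grip_width: 0.0197
t 7.17 tcp [0.5716 0.1115 0.2593] rpy [ 1.7998e+02 -5.0000e-02 -2.7800e+00] F [ 0.1 -0.3 -1.1] w 0.0197 q [  7.  23.  85.  -0.  72. 100.]
tool mm [ 0.3 -1.5  1.3] t shares [ 0.007 -0.037  0.032] r shares [ 0.005 -0.012 -0.009]
t 7.27 tcp [0.5719 0.1116 0.2604] rpy [ 1.7999e+02 -1.3000e-01 -2.8000e+00] F [-0.8 -0.6 -1.6] w 0.0199 q [  7.  23.  85.  -0.  72. 100.]
[0.57224244 0.11152085 0.12717786] [274.8578885  186.82767008] [402.86310797 378.62136064]
```

View pics/s5.png

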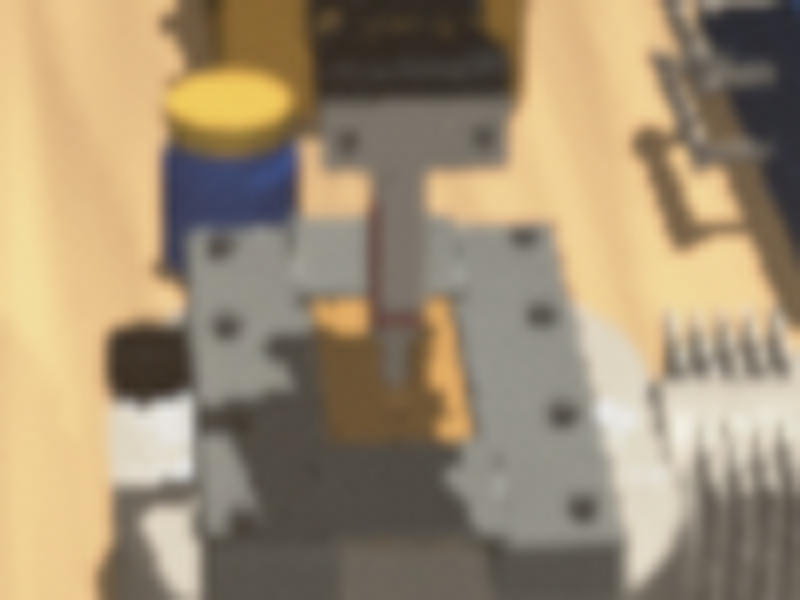

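View pics/t5.png

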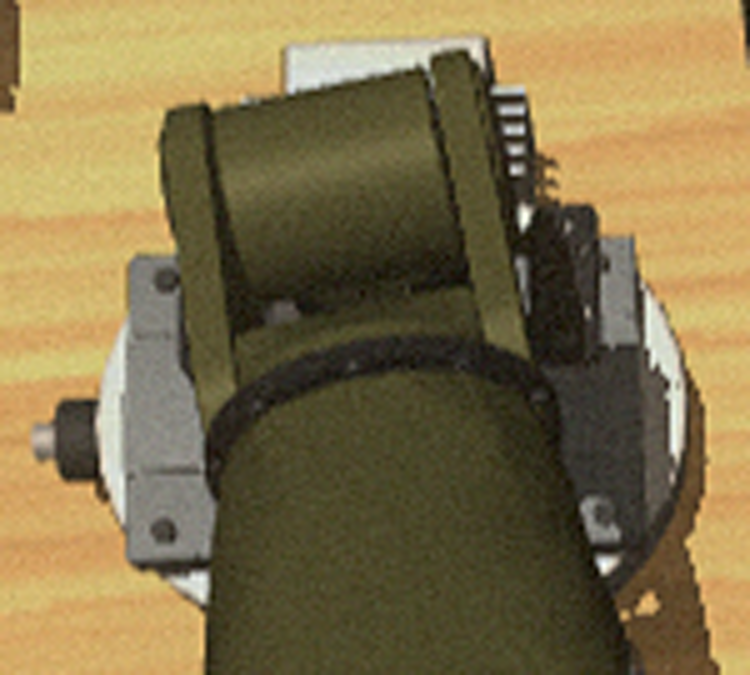

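```bash
python3 -c "
from m import *
s=np.load('s5.npy',allow_pickle=True)[0]
for dv in(-1.2,-.5,0): print(plane(s,273.98+.75,190.45+dv,.115))
im=s['pixels'][178:200,262:288]; cv2.imwrite('pics/s5b.png',cv2.resize(np.clip(im*1.8,0,255).astype(np.uint8),None,fx=25,fy=25,interpolation=cv2.INTER_NEAREST))"
python3 -m pendant '[{"rx":0,"ry":0,"rz":0,"tx":0,"ty":-0.03,"tz":0.15,"grip":1},{"rx":0,"ry":0,"rz":0,"tx":0,"ty":0,"tz":0.08,"grip":1}]' 40
python3 -c "
from m import *
go(.572,.1125,.252,-2.75)"
```

```text
[0.57260381 0.11710887 0.115     ]
[0.57207295 0.11274112 0.115     ]
[0.57169534 0.10963431 0.115     ]
time_s: 7.43
ee_pos: [0.5724, 0.1117, 0.253]
eef_rot: [-3.141, -0.006, -0.05]
force: [-0.6, 0.5, -2.2]
grip_width: 0.0198
t 7.43 tcp [0.5724 0.1117 0.253 ] rpy [-179.98   -0.32   -2.88] F [-0.6  0.5 -2.2] w 0.0198 q [  7.  24.  85.  -0.  71. 100.]
tool mm [-0.4 -0.8  0.9] t shares [-0.01  -0.02   0.024] r shares [-0.005 -0.079 -0.032]
```

View pics/s5b.png

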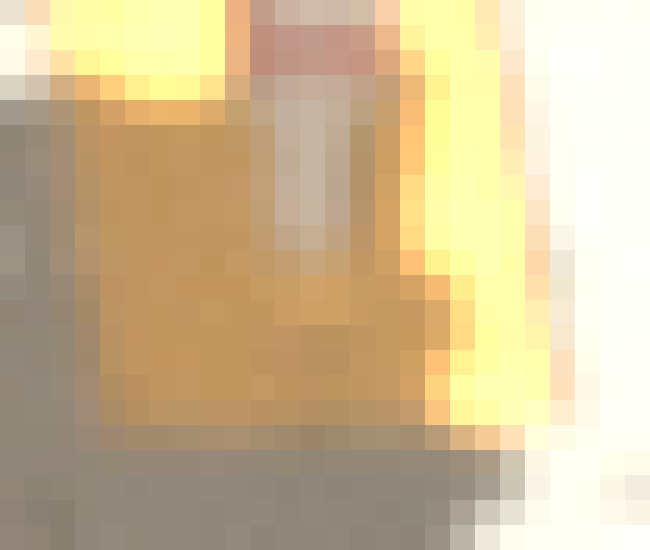

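```bash
python3 -c "
from m import *
s=np.load('s5.npy',allow_pickle=True)[0]
for X in([.5722,.1115,.1272],[.5722,.1115,.115],[.5722,.1135,.115],[.5682,.1135,.115]):print(X,proj(s,X))
"
```

```text
[0.5722, 0.1115, 0.1272] [274.84544785 186.82563689]
[0.5722, 0.1115, 0.115] [274.81662713 190.14470798]
[0.5722, 0.1135, 0.115] [274.74084117 189.82752987]
[0.5682, 0.1135, 0.115] [273.49500251 189.89684388]
```

```bash
python3 -m pendant '[{"rx":0,"ry":-0.06,"rz":-0.02,"tx":0,"ty":-0.035,"tz":0.06,"grip":1},{"rx":0,"ry":0,"rz":0,"tx":0,"ty":0,"tz":0.06,"grip":1}]' 40
python3 -c "
from m import *
go(.572,.113,.2482,-2.75)"
```

```text
time_s: 7.6
ee_pos: [0.5725, 0.1127, 0.2484]
eef_rot: [-3.141, -0.002, -0.049]
force: [-0.0, 0.7, -2.3]
grip_width: 0.0199
t 7.6 tcp [0.5725 0.1127 0.2484] rpy [-1.7997e+02 -1.2000e-01 -2.8300e+00] F [-0.   0.7 -2.3] w 0.0199 q [  8.  24.  85.   0.  71. 100.]
tool mm [-0.6 -0.3  0.2] t shares [-0.014 -0.006  0.005] r shares [-0.009 -0.03  -0.019]
```

```bash
python3 -m pendant '[{"rx":0,"ry":-0.03,"rz":0,"tx":-0.01,"ty":0,"tz":0.05,"grip":1},{"rx":0,"ry":0,"rz":0,"tx":0,"ty":0,"tz":0.04,"grip":1}]' 40
python3 -c "
from m import *
go(.572,.113,.2402,-2.75)"
```

```text
time_s: 7.77
ee_pos: [0.5721, 0.1127, 0.2445]
eef_rot: [-3.141, 0.0, -0.049]
force: [0.2, 0.8, -0.9]
grip_width: 0.0199
t 7.77 tcp [0.5721 0.1127 0.2445] rpy [-1.7997e+02  1.0000e-02 -2.8200e+00] F [ 0.2  0.8 -0.9] w 0.0199 q [  8.  24.  85.   0.  70. 100.]
tool mm [-0.1 -0.3  4.3] t shares [-0.003 -0.007  0.107] r shares [-0.008  0.002 -0.018]
```

```bash
python3 -m pendant '[{"rx":0,"ry":0,"rz":0,"tx":0,"ty":0,"tz":0.05,"grip":1},{"rx":0,"ry":0,"rz":0,"tx":0,"ty":0,"tz":0.03,"grip":1}]' 40
python3 -c "
from m import *
go(.572,.113,.2402,-2.75)"
```

```text
time_s: 7.93
ee_pos: [0.5721, 0.1127, 0.2409]
eef_rot: [-3.141, 0.0, -0.049]
force: [-0.4, 0.3, -1.0]
grip_width: 0.0198
t 7.93 tcp [0.5721 0.1127 0.2409] rpy [-1.7997e+02  1.0000e-02 -2.8200e+00] F [-0.4  0.3 -1. ] w 0.0198 q [  8.  25.  86.   0.  70. 100.]
tool mm [-0.1 -0.2  0.7] t shares [-0.003 -0.006  0.017] r shares [-0.008  0.003 -0.016]
```

```bash
for i in 1; do python3 -m pendant '[{"rx":0,"ry":0,"rz":0,"tx":0,"ty":0,"tz":0.02,"grip":1}]' 40;  python3 -m pendant '[{"rx":0,"ry":0,"rz":0,"tx":0,"ty":0,"tz":0.02,"grip":1}]' 40; done
```

```text
time_s: 8.02
ee_pos: [0.5721, 0.1128, 0.24]
eef_rot: [-3.141, 0.0, -0.049]
force: [-1.5, -1.1, 9.8]
grip_width: 0.0203
time_s: 8.1
ee_pos: [0.5722, 0.1128, 0.24]
eef_rot: [-3.141, -0.0, -0.049]
force: [-4.8, -2.4, 12.9]
grip_width: 0.0197
```

```bash
python3 -m pendant '[{"rx":0,"ry":0,"rz":0,"tx":0,"ty":-0.03,"tz":0.0,"grip":1},{"rx":0,"ry":0,"rz":0,"tx":0,"ty":-0.05,"tz":0.005,"grip":1},{"rx":0,"ry":0,"rz":0,"tx":0,"ty":-0.05,"tz":0.005,"grip":1},{"rx":0,"ry":0,"rz":0,"tx":0,"ty":-0.05,"tz":0.005,"grip":1}]' 40
python3 -c "
from m import *
go(.572,.113,.2402,-2.75)"
```

```text
time_s: 8.43
ee_pos: [0.5728, 0.1198, 0.2402]
eef_rot: [3.141, -0.002, -0.049]
force: [-1.5, -3.9, 3.8]
grip_width: 0.0199
t 8.43 tcp [0.5728 0.1198 0.2402] rpy [ 1.7998e+02 -9.0000e-02 -2.8300e+00] F [-1.5 -3.9  3.8] w 0.0199 q [  8.  25.  85.  -0.  70. 101.]
tool mm [-0.4  6.8 -0. ] t shares [-0.011  0.17  -0.001] r shares [ 0.006 -0.023 -0.02 ]
```

```bash
python3 -m pendant '[{"rx":0,"ry":-0.02,"rz":0,"tx":0,"ty":-0.05,"tz":0.006,"grip":1},{"rx":0,"ry":0,"rz":0,"tx":0,"ty":-0.05,"tz":0.006,"grip":1},{"rx":0,"ry":0,"rz":0,"tx":0,"ty":-0.05,"tz":0.006,"grip":1},{"rx":0,"ry":0,"rz":0,"tx":0,"ty":-0.04,"tz":0.006,"grip":1}]' 40
python3 -c "
from m import *
go(.572,.113,.2402,-2.75)
s=ctrl.camera('side');np.save('s6.npy',[s],allow_pickle=True);crop(s,'s6',225,140,100,75,8)"
```

```text
time_s: 8.77
ee_pos: [0.5734, 0.1275, 0.2401]
eef_rot: [3.139, -0.001, -0.049]
force: [-2.9, -4.4, 5.7]
grip_width: 0.0197
t 8.77 tcp [0.5734 0.1275 0.2401] rpy [ 1.7987e+02 -6.0000e-02 -2.8300e+00] F [-2.9 -4.4  5.7] w 0.0197 q [  9.  25.  85.  -0.  70. 102.]
tool mm [-0.7 14.5 -0.1] t shares [-0.017  0.363 -0.002] r shares [ 0.034 -0.016 -0.02 ]
```

View pics/s6.png

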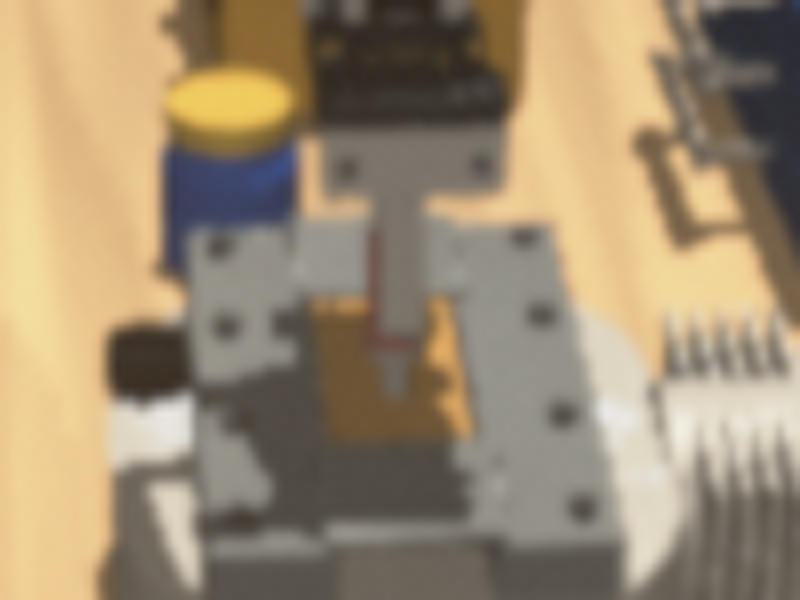

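```bash
python3 -m pendant '[{"rx":0.02,"ry":0,"rz":0,"tx":-0.01,"ty":-0.025,"tz":0.008,"grip":1},{"rx":0,"ry":0,"rz":0,"tx":0,"ty":-0.025,"tz":0.008,"grip":1},{"rx":0,"ry":0,"rz":0,"tx":0,"ty":-0.025,"tz":0.008,"grip":1},{"rx":0,"ry":0,"rz":0,"tx":0,"ty":-0.025,"tz":0.008,"grip":1}]' 40
python3 -m pendant '[{"rx":0.0,"ry":0,"rz":0,"tx":0,"ty":-0.025,"tz":0.008,"grip":1},{"rx":0,"ry":0,"rz":0,"tx":0,"ty":-0.025,"tz":0.008,"grip":1},{"rx":0,"ry":0,"rz":0,"tx":0,"ty":-0.025,"tz":0.008,"grip":1}]' 40
```

```text
time_s: 9.15
ee_pos: [0.5735, 0.1316, 0.24]
eef_rot: [3.139, -0.003, -0.049]
force: [-2.1, -4.5, 5.4]
grip_width: 0.02
time_s: 9.4
ee_pos: [0.5737, 0.1349, 0.2395]
eef_rot: [3.139, -0.003, -0.049]
force: [-1.3, -0.7, 0.3]
grip_width: 0.0198
```

```bash
python3 -m pendant '[{"rx":0.0,"ry":0,"rz":0,"tx":0,"ty":-0.008,"tz":0.02,"grip":1}]' 40
python3 -m pendant '[{"rx":0.0,"ry":0,"rz":0,"tx":0,"ty":-0.008,"tz":0.02,"grip":1}]' 40
```

```text
time_s: 9.48
ee_pos: [0.5737, 0.1356, 0.2384]
eef_rot: [3.139, -0.003, -0.049]
force: [-1.2, -0.3, 0.2]
grip_width: 0.0198
time_s: 9.57
ee_pos: [0.5736, 0.1363, 0.2372]
eef_rot: [3.14, -0.003, -0.049]
force: [-0.1, -1.1, -0.7]
grip_width: 0.0199
```

```bash
python3 -m pendant '[{"rx":0.02,"ry":-0.02,"rz":0,"tx":0,"ty":-0.01,"tz":0.03,"grip":1},{"rx":0.0,"ry":0,"rz":0,"tx":0,"ty":-0.005,"tz":0.03,"grip":1}]' 40
python3 -m pendant '[{"rx":0.0,"ry":0,"rz":0,"tx":0,"ty":0,"tz":0.04,"grip":1},{"rx":0.0,"ry":0,"rz":0,"tx":0,"ty":0,"tz":0.04,"grip":1}]' 40
python3 -c "
from m import *
go(.5735,.138,.2222,-2.75)"
```

```text
time_s: 9.73
ee_pos: [0.5736, 0.1373, 0.234]
eef_rot: [3.141, -0.0, -0.049]
force: [0.0, -0.9, -0.3]
grip_width: 0.0198
time_s: 9.9
ee_pos: [0.5735, 0.1374, 0.2302]
eef_rot: [-3.142, -0.0, -0.049]
force: [0.0, -1.3, -0.9]
grip_width: 0.0198
t 9.9 tcp [0.5735 0.1374 0.2302] rpy [-1.80e+02 -1.00e-02 -2.79e+00] F [ 0.  -1.3 -0.9] w 0.0198 q [ 10.  26.  85.   0.  69. 103.]
tool mm [-0.1 -0.6  8. ] t shares [-0.002 -0.015  0.199] r shares [-0.001 -0.002 -0.011]
```

Dropped 10 mm with no contact force. I'll carry on down to the collar.

```bash
python3 -m pendant '[{"rx":0,"ry":0,"rz":0,"tx":0,"ty":0,"tz":0.05,"grip":1},{"rx":0.0,"ry":0,"rz":0,"tx":0,"ty":0,"tz":0.05,"grip":1},{"rx":0.0,"ry":0,"rz":0,"tx":0,"ty":0,"tz":0.04,"grip":1}]' 40
python3 -m pendant '[{"rx":0.0,"ry":0,"rz":0,"tx":0,"ty":0,"tz":0.025,"grip":1}]' 40
python3 -m pendant '[{"rx":0.0,"ry":0,"rz":0,"tx":0,"ty":0,"tz":0.015,"grip":1}]' 40
python3 -c "
from m import *
go(.5735,.138,.2222,-2.75)"
```

```text
time_s: 10.15
ee_pos: [0.5735, 0.1374, 0.2237]
eef_rot: [-3.141, 0.0, -0.049]
force: [0.3, -1.0, -0.4]
grip_width: 0.0198
time_s: 10.23
ee_pos: [0.5735, 0.1374, 0.2224]
eef_rot: [-3.141, 0.0, -0.049]
force: [-0.4, -0.9, -0.1]
grip_width: 0.0199
time_s: 10.32
ee_pos: [0.5735, 0.1375, 0.2221]
eef_rot: [-3.141, 0.0, -0.049]
force: [-3.6, -1.1, 11.0]
grip_width: 0.0197
t 10.32 tcp [0.5735 0.1375 0.2221] rpy [-179.98    0.     -2.8 ] F [-3.6 -1.1 11. ] w 0.0197 q [ 10.  26.  86.   0.  68. 103.]
tool mm [-0.1 -0.5 -0.1] t shares [-0.002 -0.014 -0.002] r shares [-0.005  0.001 -0.013]
```

```bash
python3 -m pendant '[{"rx":0,"ry":0,"rz":0,"tx":0,"ty":0,"tz":0,"grip":1},{"rx":0.0,"ry":0,"rz":0,"tx":0,"ty":0,"tz":0.0,"grip":1}]' 10
python3 -m pendant '[{"rx":0.0,"ry":0,"rz":0,"tx":0,"ty":0,"tz":0,"grip":-0.2},{"rx":0.0,"ry":0,"rz":0,"tx":0,"ty":0,"tz":0,"grip":-0.2},{"rx":0.0,"ry":0,"rz":0,"tx":0,"ty":0,"tz":0,"grip":-0.2}]'
python3 -m pendant '[{"rx":0.0,"ry":0,"rz":0,"tx":0,"ty":0,"tz":0,"grip":-0.2},{"rx":0.0,"ry":0,"rz":0,"tx":0,"ty":0,"tz":0,"grip":-0.2},{"rx":0.0,"ry":0,"rz":0,"tx":0,"ty":0,"tz":0,"grip":-0.2}]'
```

```text
time_s: 10.48
ee_pos: [0.5735, 0.1375, 0.2222]
eef_rot: [-3.141, -0.0, -0.049]
force: [-0.2, -1.3, -1.3]
grip_width: 0.0197
time_s: 10.73
ee_pos: [0.5736, 0.1377, 0.2223]
eef_rot: [-3.14, -0.0, -0.049]
force: [-0.1, -0.2, -0.6]
grip_width: 0.0367
time_s: 10.98
ee_pos: [0.5736, 0.1379, 0.2223]
eef_rot: [-3.14, -0.001, -0.049]
force: [0.3, 0.4, -0.1]
grip_width: 0.0551
```

Released. Now straight up, then clear of the scene to look.

```bash
python3 -m pendant '[{"rx":0.0,"ry":0,"rz":0,"tx":0,"ty":0,"tz":-0.2,"grip":-0.2},{"rx":0,"ry":0,"rz":0,"tx":0,"ty":0,"tz":-0.5,"grip":-0.2},{"rx":0.0,"ry":0,"rz":0,"tx":0,"ty":0,"tz":-0.7,"grip":-0.2},{"rx":0.0,"ry":0,"rz":0,"tx":0,"ty":0,"tz":-0.7,"grip":-0.2},{"rx":0.0,"ry":0,"rz":0,"tx":-0.4,"ty":0,"tz":-0.7,"grip":-0.2},{"rx":0.0,"ry":0,"rz":0,"tx":-0.7,"ty":0,"tz":-0.2,"grip":-0.2},{"rx":0.0,"ry":0,"rz":0,"tx":-0.8,"ty":0,"tz":0,"grip":-0.2},{"rx":0.0,"ry":0,"rz":0,"tx":-0.8,"ty":0,"tz":0,"grip":-0.2}]'
python3 -m pendant '[{"rx":0.0,"ry":0,"rz":0,"tx":-0.8,"ty":0.5,"tz":0,"grip":-0.2},{"rx":0,"ry":0,"rz":0,"tx":-0.6,"ty":0.8,"tz":0,"grip":-0.2},{"rx":0.0,"ry":0,"rz":0,"tx":0,"ty":0.9,"tz":0,"grip":-0.2},{"rx":0.0,"ry":0,"rz":0,"tx":0,"ty":0.9,"tz":0,"grip":-0.2},{"rx":0.0,"ry":0,"rz":0,"tx":0,"ty":0.9,"tz":0,"grip":-0.2},{"rx":0.0,"ry":0,"rz":0,"tx":0,"ty":0.8,"tz":0,"grip":-0.2},{"rx":0.0,"ry":0,"rz":0,"tx":0,"ty":0.4,"tz":0,"grip":-0.2},{"rx":0.0,"ry":0,"rz":0,"tx":0,"ty":0,"tz":0,"grip":-0.2}]'
python3 -c "
from m import *
st();s=ctrl.camera('side');crop(s,'s7',225,140,100,75,8);t=ctrl.camera('top');crop(t,'t7',150,115,150,135,5,1.6);cv2.imwrite('pics/full7.png',t['pixels']);cv2.imwrite('pics/fulls7.png',s['pixels']);np.save('c7.npy',[t,s],allow_pickle=True)"
```

```text
time_s: 11.65
ee_pos: [0.4649, 0.1423, 0.3503]
eef_rot: [-3.14, -0.0, -0.051]
force: [0.3, 0.7, 0.3]
grip_width: 0.0566
time_s: 12.32
ee_pos: [0.3885, -0.0685, 0.3568]
eef_rot: [-3.14, -0.012, -0.044]
force: [-0.2, 0.9, 0.8]
grip_width: 0.0561
t 12.32 tcp [ 0.3885 -0.0685  0.3568] rpy [-179.92   -0.68   -2.52] F [-0.2  0.9  0.8] w 0.0561 q [-15.  -6. 105.   0.  80.  77.]
```

View pics/s7.png

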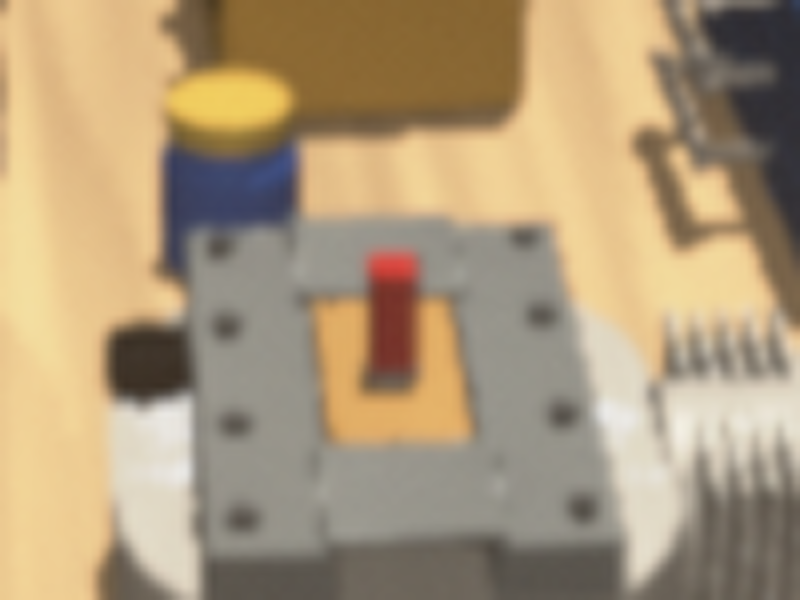

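View pics/t7.png

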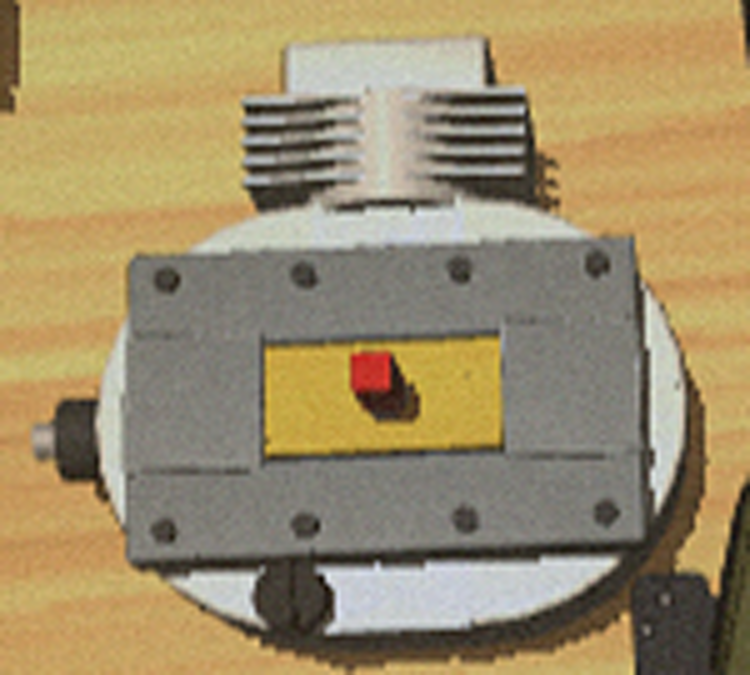

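View pics/fulls7.png

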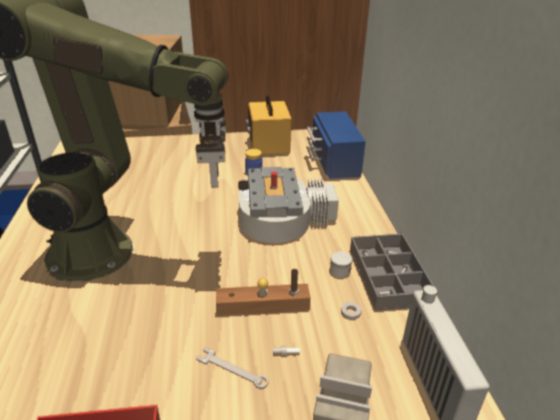

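The side view shows the pin upright with its top at (274,173) and its collar on the shutter. The top view shows the red top at about (224,190), and everything else is undisturbed. One check of the height of the pin's top before handing in.

Run:
```python
from m import *
t,s=np.load("c7.npy",allow_pickle=True)
u=up(t,210,175,30,30);m=(u[:,:,2]>u[:,:,1]*2.2)&(u[:,:,2]>85)&(u[:,:,1]<45);_,c=sub(m,"t");a=U2p(c,210,175)
u=up(s,262,165,25,30);m=(u[:,:,2]>180)&(u[:,:,2]>u[:,:,1]*2.2);_,c=sub(m,"s");b=U2p(c,262,165)
print(tri(t,a,s,b),plane(t,*a,.166))
st();ctrl.hand_in()
```

```text
t [  82   86   63   60 3417] [113.  114.9]
s [ 76  58  41  18 654] [96.5 66.7]
(array([0.57291298, 0.13916154, 0.16280821]), [np.float64(0.0015963758632859574), np.float64(0.001596375863285586)]) [0.57371688 0.13885785 0.166     ]
t 12.42 tcp [ 0.3888 -0.0664  0.3566] rpy [-179.89   -0.67   -2.44] F [-0.7  0.2  0.2] w 0.0567 q [-15.  -6. 105.   0.  80.  77.]
the job is handed in; nothing more can be done
```

The pin is locked home in the flywheel and the job is handed in at about 12.4 s of the 64 s allowed.

**What I did:** I took the red pin from the stand and put its foot through the parked shutter's hole. It met the flywheel face at the expected height, with a brief 13 N reading on first touch. I slid the shutter along with readings of about 4–6 N of down force. At roughly 31 mm of travel the foot dropped into the locking hole. I lowered it freely 18 mm until the collar seated, with a brief 11 N reading, then let go and backed the gripper away.

**Last checks:**
- **Seating:** the gripper was at 0.2221 m when the collar touched, against 0.2222 m expected for fully home. The pictures show the pin upright with its collar on the shutter.
- **Position:** the top camera puts the pin's top within about 1 mm of where I released it.
- **Surroundings:** the pictures show the drift, scraper and other items where they were, and the robot touching nothing.
- **Disagreement:** the two cameras together put the pin's top at 0.163 m against 0.166 m expected. I put this down to camera calibration, since they read about 2 mm low on the pin and hole before I moved anything.

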